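# Shut and latch the calligraphy kit case

### The job

Class is over: pack up the grey kit case. With the fingertips only, push its half-open lid down until it is fully shut, then set a fingertip in the slot of the round latch on the lid and turn it clockwise, a quarter turn, until it stops in the locked position. Do not grasp or raise anything, do not reach under the lid, and leave the things around the case where they are.

Things in the scene. Friction and masses are not known exactly. Their poses are not given: they have to be found in the camera images.
- case: Grey moulded case, fixed on the table, 250 mm deep (its x) by 360 mm wide (its y), open rim 110 mm high. Origin: centre of its underside. Its x axis points from the front (facing the robot, with a black bail handle standing out 27 mm at 62 to 74 mm height) to the hinged back; y left seen from the front, z up. The keeper, a steel lip, lies just inside the front rim.
- lid (a joint): Lid's opening angle, rad: 0 shut on the rim, growing as the front edge rises; starts at 0.35 to 0.75. Stiff hinge: the lid stays at any angle; 2 to 5 N straight down near the front edge closes it. Flat grey slab 250 x 360 mm, top face 21 mm above the hinge line (131 mm above the table when shut). A black ring bezel round the latch is 100 mm across, 15 mm high; ribs stand up to 4 mm.
- lid_hinge (a point): Middle of the lid's hinge line, on the back edge of the case's rim: 110 mm above the table, 125 mm behind the case's centre. The hinge line runs along the case's y. Its axes turn with the lid: x along the lid from front edge to hinge, z square to the lid, up.
- lid_press (a point): A bare spot to press on the lid's top face, 225 mm from the hinge line (25 mm in from the front edge) and 110 mm to the left of the latch; moves with the lid. Axes as lid_hinge.
- latch (a joint): Turn of the latch, rad: 0 has the slot along the lid's front edge, 1.571 is the locked stop, slot pointing front to back. Starts at 0 to 0.3 (unlocked), grows clockwise seen from above, turns stiffly (0.12 N m), stays where left. A steel cam tongue on its shaft swings under the keeper as it locks; turned before the lid is shut, the tongue lands on top of the keeper.
- latch_slot (a point): Centre of the latch's slot, on its turning axis, level with its top: 17 mm above the lid's top face (148 mm above the table when shut), 185 mm from the hinge line, midway across the lid. The latch is a metal disc 80 mm across; the slot across it is a recess 30 mm wide, 66 long, 14 deep, closed at both ends, one end marked by a black dot. Turns with the latch: y along the slot, z out of the lid.
- brush_washer: Loose glazed bowl, 104 mm across and 60 mm high, standing on the table beside the case. Origin: centre of its underside. To be left alone.
- paperweight: Loose dark metal bar, 35 x 120 x 22 mm, its length along its y, lying on the table. Origin: centre of its underside. To be left alone.
- ink_bottle: Loose black bottle, 48 mm across and 85 mm high. Origin: centre of its underside. To be left alone.
- dish: Loose white dish, 90 mm across and 22 mm high. Origin: centre of its underside. To be left alone.

How it is judged:
By the outcome, as a careful person would: the job done as asked, in the order asked, and still so for the second after the job is handed in, with the robot touching nothing.
It also fails if it takes over 53 s, if anything falls off the work surface, if the arm or the gripper's body presses on something with over 40 N, if the wrist force passes 120 N, or if a joint passes its speed limit or range.

### The arm

A 6-joint arm with a two-finger parallel gripper is mounted at the origin on the work surface. World frame = base frame: x ahead of the robot, y to its left, z up, the work surface at z = 0. Lengths are in m, angles in degrees, forces in N, time in s.
With the tool pointing down it reaches from about 0.35 to 0.775 m from the base axis. Payload 7.3 kg.
Tool frame: the origin (TCP) lies between the finger pads; the fingertips stand 25 mm ahead of it and the grasp point (between the pads) lies 6 mm ahead of it; z points along the fingers, y is the line along which they close (so a half turn about z gives the same grasp; the last joint's range is limited). The gripper opens to 92 mm and grips with 3 to 60 N. Pads are 19 mm wide; open, the fingers measure 130 mm over their backs; the gripper's body (75 mm by 190 mm) begins 47 mm behind the grasp point.
Start: joints at [-82.85, 19.595, 87.324, -0, 73.075, -8.365], TCP at [0.14, -0.506, 0.252] pointing down, gripper open.
Joint ranges: [-145.02, 145.02], [-44.19, 115.74], [2.07, 154.8], [-57.11, 237.11], [16.16, 152.29], [-177.93, 177.93]. Speed limits (degrees/s): [147.25, 147.25, 180, 180, 180, 180].

### API

Orientations are given as a 3x3 rotation matrix whose columns are the frame's x, y, z axes.
In Python, from station import r gives the robot as it stands. The module is installed in compiled form; this text tells all that it offers.
- The arm moves only by the shell command python3 -m creep 'ROWS' [OPENING] [FORCE]. ROWS is text: rows parted by semicolons, each of 4 numbers parted by spaces: the shift along the tool's x, y, z in cm, then the turn about the tool's z in rad. In form: tx ty tz yaw; .... A call has 1 to 20 rows; each row is the pose to reach, as a shift and turn from the pose commanded when the call began, along the tool's axes at that moment; what a row does not reach only later rows make up. A row lasts 1/8 s, in which the tool goes at most 62.5 mm and 10.7 degrees, less where a joint would pass 70% of its speed; a pose out of reach is approached as far as the arm can. A call with a gripper value outside its range is refused whole. OPENING is the closure in counts, from 0 (fully open) to 255 (shut), set as the call begins (- or left out, the last holds). The fingers move at their own pace and stop on an object; FORCE is the grip in N (left out, the last holds). Time passes only in rows, so rows that repeat a pose let the fingers close. It gives the time, the measured TCP pose, the force, the opening and the grip force at its end, in the units of the state.
- r.observe(): the state, without advancing time (a new reading comes with each control period).
- r.capture(name): name is "side" or "top" or "wrist"; returns a dict with "image" (420x560x3 uint8, red, green, blue), "vertical_fov" (degrees; the focal length in pixels is half the picture's height over the tangent of half this angle, whatever the lens; pixels are square), "cx", "cy" (the principal point, pixels), "k1" (the pictures are not rectified: a ray, as slopes to the right and down, at radius r is drawn at 1 + k1 r^2 times it, then the intrinsics apply), "extrinsics" (4x4, takes a point from camera to world coordinates); the wrist camera has in their place "T_tool_cam" (4x4, takes a point from camera to tool coordinates, whose origin is the TCP and whose axes are the flange's). Camera axes: x right, y up, looking along -z (the intrinsics and any distortion apply to the point x, -y, -z); pixel columns grow to the right and rows downward; lengths in m; the calibration is good to about 2 mm. A picture is of the moment at which its call begins: read the wrist's pose just before it. There is no depth.
- r.close_job(): hands the job in; it is judged then, once.
Trained networks look in the newest picture that a camera, given by its name, has taken for a name from the list of things; names that differ only in an ending like _2 or _b are one class to them, and where a whole thing is asked for, a point or a joint stands for the part that bears it (a point fixed in the world has none). Each returns a list of dicts, best first, with "score" (0 to 1); they miss things now and then, are a little off and sometimes report something else, mostly with a low value. They report only what shows in the picture. A call takes as long as a camera call.
- r.regions_of(thing, camera): "pixels" (420x560 bool, what is visible of it).
- r.pinpoint(thing, camera): "location" ([x, y, z] in m, in world coordinates, good to about 4 mm: a listed point, or the origin of a listed thing).
The state is a dict: "clock": time; "q": joint angles; "dq": joint speeds; "joint_efforts": joint torques, N m; "eef_pos": TCP position; "tool_rot": TCP orientation; "contact_force": force on the tool from outside, world axes, zero at the start; "moment": the same for the moment, N m; "gripper_width": finger opening in m; "finger_force": force on a finger pad.
Only numpy, scipy, OpenCV 4.12 (cv2) and the standard library are available. Lean on these libraries where they do the work, as an engineer would, in place of code of your own. Each camera call takes 0.05 s, during which the arm holds its last target. There are 200 camera calls.

## Working session

There is one attempt and no reset: what is moved stays moved. The work goes in short steps, Python scripts to look and compute and a shell command to move; the robot and the scene stay as the last step left them, time stands still between calls to the robot, and variables do not carry over. Pictures are saved under pics/ and viewed, at most 10 in all, crops included, and the job is handed in when it is done.

```bash
mkdir -p pics; python3 - <<'E'
from station import r
import cv2,numpy as np
s=r.observe();print(s['clock'],s['eef_pos'],s['tool_rot'],s['gripper_width'])
for c in("side","top"):
    p=r.capture(c);cv2.imwrite(f"pics/{c}0.png",p["image"][:,:,::-1])
    for t in("case","lid_hinge","lid_press","latch_slot","brush_washer","paperweight","ink_bottle","dish"):
        print(c,t,[(np.round(d["location"],3).tolist(),round(d["score"],2)) for d in r.pinpoint(t,c)[:2]])
E
```

```text
0.0 [ 0.14042205 -0.50546581  0.25103653] [[ 9.63544642e-01  2.67547532e-01 -2.03006739e-04]
 [ 2.67547511e-01 -9.63543362e-01  1.58674235e-03]
 [ 2.28923203e-04 -1.58321103e-03 -9.99998721e-01]] 0.09171683960132238
side case []
side lid_hinge [([0.692, 0.056, 0.109], 0.55)]
side lid_press [([0.53, 0.21, 0.223], 0.93)]
side latch_slot [([0.545, 0.092, 0.219], 0.76)]
side brush_washer [([0.414, -0.182, -0.003], 0.89), ([0.691, 0.056, 0.109], 0.65)]
side paperweight [([0.596, -0.217, 0.001], 0.72)]
side ink_bottle [([0.546, 0.395, -0.001], 0.55)]
side dish [([0.707, 0.335, -0.006], 0.9)]
top case []
top lid_hinge [([0.694, 0.055, 0.109], 0.7)]
top lid_press [([0.529, 0.205, 0.226], 0.95)]
top latch_slot []
top brush_washer [([0.418, -0.177, -0.002], 0.71)]
top paperweight []
top ink_bottle [([0.538, 0.389, 0.004], 0.87)]
top dish [([0.704, 0.331, 0.003], 0.77)]
```

View pics/side0.png

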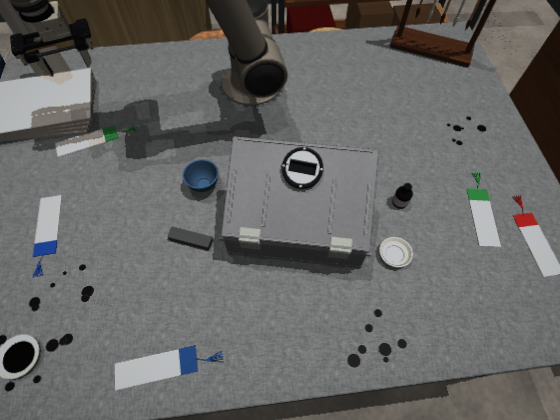

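View pics/top0.png

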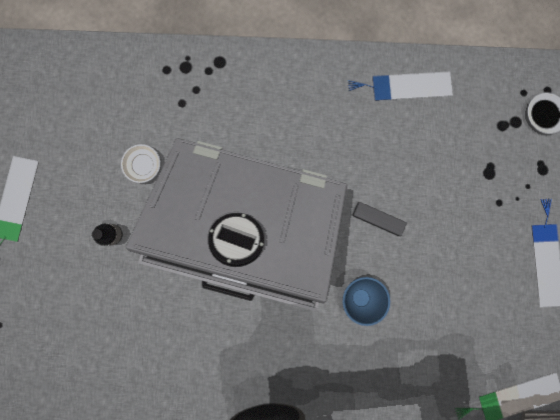

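The side view shows the lid half open, with the latch at (302,167), the washer at (201,176) and the bottle at (402,196). The top view has the latch at (237,239) with the slot nearly along the front edge, and the lid edge tilted about 14°. The measurements agree with a case yaw of about -13.4° and a lid angle of about 0.44 rad. I'll move above lid_press with the fingers shut and tool y along case y.

```bash
python3 -m creep '0 0 -5.8 0; 35.2 -22 -5.8 -2.64; 35.2 -22 -5.8 -2.64; 35.2 -22 -5.8 -2.64; 35.2 -22 -5.8 -2.64; 35.2 -22 -5.8 -2.64; 35.2 -22 -5.8 -2.64; 35.2 -22 -5.8 -2.64; 56.6 -58.3 -5.8 -2.64; 56.6 -58.3 -5.8 -2.64; 56.6 -58.3 -5.8 -2.64; 56.6 -58.3 -5.8 -2.64; 56.6 -58.3 -5.8 -2.64; 56.6 -58.3 -5.8 -2.64; 56.6 -58.3 -5.8 -2.64; 56.6 -58.3 -5.8 -2.64; 56.6 -58.3 -5.8 -2.64; 56.6 -58.3 -5.8 -2.64; 56.6 -58.3 -5.8 -2.64' 255 20
cat > h.py <<'E'
from station import r
import cv2,numpy as np
def st():
    s=r.observe();R=np.array(s['tool_rot'])
    print(round(s['clock'],2),'tcp',np.round(s['eef_pos'],4),'phi',round(np.degrees(np.arctan2(R[1,1],R[0,1])),1),'tilt',np.round(R[:,2],3),'F',np.round(s['contact_force'],1),'M',np.round(s['moment'],2),'w',s['gripper_width'],'q',np.round(s['q'],1))
def find(*ts,cams=("side","top")):
    for c in cams:
        p=r.capture(c);cv2.imwrite(f"pics/{c}_last.png",p["image"][:,:,::-1])
        for t in ts: print(c,t,[(np.round(d["location"],3).tolist(),round(d["score"],2)) for d in r.pinpoint(t,c)[:2]])
E
python3 -c "
from h import *
st();find('lid_press','latch_slot','lid_hinge')"
```

```text
clock: 3.28
eef_pos: [0.5299, 0.2062, 0.31]
tool_rot: [[-0.973, 0.231, 0.0], [0.231, 0.973, -0.0], [-0.0, 0.0, -1.0]]
contact_force: [-1.1, 0.4, 0.1]
gripper_width: 0.0007
finger_force: 0.0
3.27 tcp [0.5299 0.2062 0.31  ] phi 76.6 tilt [ 0. -0. -1.] F [-1.1  0.4  0.1] M [ 0.08 -0.18  0.01] w 0.0007181590648625226 q [ 13.5  22.2  74.2  -0.   83.6 -63.1]
side lid_press [([0.531, 0.21, 0.223], 0.68), ([0.544, 0.092, 0.219], 0.26)]
side latch_slot [([0.545, 0.093, 0.221], 0.58)]
side lid_hinge [([0.692, 0.054, 0.112], 0.97), ([0.542, 0.395, -0.0], 0.67)]
top lid_press []
top latch_slot [([0.548, 0.089, 0.221], 0.69)]
top lid_hinge []
```

```bash
python3 -m creep '0 0 5 0; 0 0 6 0; 0.4 0 7 0; 0.9 0 8 0; 1.3 0 9 0; 1.7 0 10 0; 2.0 0 11 0; 2.3 0 12 0; 2.5 0 13 0; 2.7 0 14 0; 2.8 0 14.6 0; 2.9 0 15.1 0; 2.9 0 15.3 0; 2.9 0 15.4 0;2.9 0 15.4 0'; python3 -c "
from h import *
st()"
```

```text
clock: 5.55
eef_pos: [0.5013, 0.2139, 0.1562]
tool_rot: [[-0.974, 0.229, -0.0], [0.229, 0.974, -0.0], [0.0, -0.0, -1.0]]
contact_force: [-2.6, -0.8, 6.0]
gripper_width: 0.0002
finger_force: 2.6
5.55 tcp [0.5013 0.2139 0.1562] phi 76.8 tilt [-0. -0. -1.] F [-2.6 -0.8  6. ] M [-0.    0.21 -0.01] w 0.00019916766844143787 q [ 15.   27.   91.9  -0.   61.1 -61.7]
```

```bash
python3 -m creep '0 0 0.1 0; 0 0 0.2 0; 0 0 0.3 0; 0 0 0.3 0'; python3 -m creep '0 0 -2 0; 0 0 -5 0; 0 0 -6 0;0 0 -6 0';  python3 -c "
from h import *
st();find('lid_press','latch_slot','lid_hinge')
p=r.capture('wrist');cv2.imwrite('pics/w1.png',p['image'][:,:,::-1])
print([(d['location'],d['score']) for d in r.pinpoint('latch_slot','wrist')])"
```

```text
clock: 6.05
eef_pos: [0.5014, 0.2139, 0.156]
tool_rot: [[-0.974, 0.228, 0.002], [0.228, 0.974, 0.0], [-0.001, 0.001, -1.0]]
contact_force: [-9.2, -2.8, 25.5]
gripper_width: 0.0005
finger_force: 12.6
clock: 6.55
eef_pos: [0.5017, 0.2139, 0.2127]
tool_rot: [[-0.973, 0.229, 0.001], [0.229, 0.973, 0.0], [-0.001, 0.0, -1.0]]
contact_force: [0.4, -0.2, -0.4]
gripper_width: 0.0007
finger_force: 0.0
6.55 tcp [0.5017 0.2139 0.2127] phi 76.8 tilt [ 0.001  0.    -1.   ] F [ 0.4 -0.2 -0.4] M [ 0.07 -0.12 -0.  ] w 0.0006704956993144838 q [ 15.   23.6  87.6  -0.   68.7 -61.7]
side lid_press [([0.504, 0.218, 0.132], 0.66)]
side latch_slot [([0.514, 0.1, 0.148], 0.77)]
side lid_hinge []
top lid_press [([0.501, 0.214, 0.133], 0.89)]
top latch_slot [([0.568, 0.085, 0.006], 0.72), ([0.514, 0.099, 0.149], 0.65)]
top lid_hinge [([0.696, 0.054, 0.107], 0.8)]
[([0.5155, 0.0995, 0.145], 0.76), ([0.7008, 0.3341, -0.0016], 0.65)]
```

View pics/w1.png

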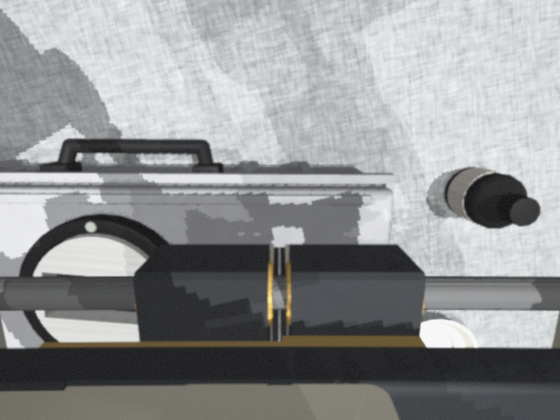

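The wrist view shows the lid flat behind the handle, with the latch at about (95,290). The lid is shut: force rose to 25 N with no further travel. Next I'll measure the slot angle.

```bash
cat >> h.py <<'E'
def slot(c,ctr,name):
    # rectified metric patch at slot height: 0.25 mm/px, x up, y left (world)
    p=r.capture(c);im=p['image'];H,W=im.shape[:2]
    f=H/2/np.tan(np.radians(p['vertical_fov'])/2);E=np.array(p['extrinsics'])
    v,u=np.mgrid[0:400,0:400]
    P=np.stack([ctr[0]+(200-v)*.00025,ctr[1]+(200-u)*.00025,np.full(u.shape,ctr[2])],-1)
    q=(P-E[:3,3])@E[:3,:3]
    a=q[...,0]/-q[...,2];b=-q[...,1]/-q[...,2];k=1+p['k1']*(a*a+b*b)
    g=cv2.remap(im,(p['cx']+f*a*k).astype('f4'),(p['cy']+f*b*k).astype('f4'),cv2.INTER_LINEAR)
    cv2.imwrite(name,g[:,:,::-1])
    m=(g.mean(2)<75)&((u-200)**2+(v-200)**2<140**2)
    n,l,stt,cc=cv2.connectedComponentsWithStats(m.astype('u1'[0:2] and 'uint8'))
    i=1+np.argmax(stt[1:,4]);pts=np.argwhere(l==i)[:,::-1].astype('f4')
    (x,y),wh,an=cv2.minAreaRect(pts);bx=cv2.boxPoints(((x,y),wh,an))
    e=max([bx[1]-bx[0],bx[2]-bx[1]],key=np.linalg.norm)
    print(c,'centre',ctr[0]+(200-y)*.00025,ctr[1]+(200-x)*.00025,'size mm',np.array(wh)*.25,'world angle',np.degrees(np.arctan2(-e[0],-e[1]))%180)
E
python3 -c "
from h import *
slot('top',(.514,.099,.148),'pics/pt.png');slot('side',(.514,.099,.148),'pics/ps.png')
cv2.imwrite('pics/both.png',np.hstack([cv2.imread('pics/pt.png'),cv2.imread('pics/ps.png')]))"
```

```text
top centre 0.5127088470458985 0.09996382141113282 size mm [64.7165451  35.97364807] world angle 71.42765
side centre 0.5148233642578125 0.09800255584716798 size mm [68.53215027 29.69552994] world angle 71.22197
```

View pics/both.png

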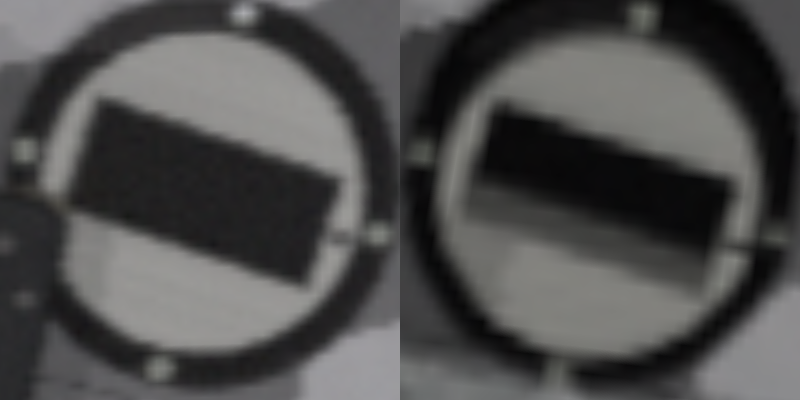

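The patches show the slot centred at (0.514, 0.099) at a world angle of 71.3°, so the latch starts at about 0.09 rad. Next I'll move over it and go down into the slot.

```bash
python3 -m creep '-3.85 -10.9 0 0.096; -3.85 -10.9 0 0.096; -3.85 -10.9 0 0.096; -3.85 -10.9 2 0.096; -3.85 -10.9 3 0.096; -3.85 -10.9 3.8 0.096; -3.85 -10.9 4.3 0.096; -3.85 -10.9 4.7 0.096; -3.85 -10.9 5.0 0.096; -3.85 -10.9 5.0 0.096'; python3 -c "
from h import *
st()"
```

```text
clock: 8.4
eef_pos: [0.5142, 0.099, 0.1626]
tool_rot: [[-0.947, 0.321, -0.0], [0.321, 0.947, -0.0], [0.0, -0.0, -1.0]]
contact_force: [-0.8, 0.6, -0.1]
gripper_width: 0.0003
finger_force: 0.0
8.4 tcp [0.5142 0.099  0.1626] phi 71.3 tilt [-0. -0. -1.] F [-0.8  0.6 -0.1] M [ 0.1  -0.2  -0.02] w 0.00033877284425435337 q [  2.5  24.6  94.9  -0.   60.5 -68.8]
```

```bash
python3 -m creep '0 0 0 0.1; 0 0 0 0.2; 0 0 0 0.3; 0 0 0 0.4; 0 0 0 0.5; 0 0 0 0.6; 0 0 0 0.7; 0 0 0 0.8; 0 0 0 0.9; 0 0 0 1.0; 0 0 0 1.1; 0 0 0 1.2; 0 0 0 1.3; 0 0 0 1.4; 0 0 0 1.5; 0 0 0 1.55; 0 0 0 1.55'; python3 -c "
from h import *
st()"; python3 -m creep '0 0 0 0.05; 0 0 0 0.1; 0 0 0 0.15; 0 0 0 0.15';python3 -c "
from h import *
st()"
```

```text
clock: 10.52
eef_pos: [0.5148, 0.0994, 0.1635]
tool_rot: [[0.301, 0.954, 0.002], [0.954, -0.301, 0.001], [0.001, 0.002, -1.0]]
contact_force: [0.2, 2.5, 5.4]
gripper_width: 0.0004
finger_force: 2.4
10.53 tcp [0.5148 0.0994 0.1635] phi -17.5 tilt [ 0.002  0.001 -1.   ] F [0.2 2.5 5.4] M [ 0.46 -0.19  0.05] w 0.0004474094470986781 q [ 2.5 24.5 94.9  0.  60.5 20. ]
clock: 11.02
eef_pos: [0.5144, 0.0991, 0.163]
tool_rot: [[0.439, 0.898, 0.001], [0.898, -0.439, 0.0], [0.0, 0.001, -1.0]]
contact_force: [-0.2, 1.8, 2.7]
gripper_width: 0.0
finger_force: 1.5
11.03 tcp [0.5144 0.0991 0.163 ] phi -26.1 tilt [ 0.001  0.    -1.   ] F [-0.2  1.8  2.7] M [ 0.2  -0.12  0.01] w 6.592694441142537e-06 q [ 2.5 24.6 94.9  0.  60.5 28.6]
```

```bash
python3 -m creep '0 0 0 0.05; 0 0 0 0.1; 0 0 0 0.1';python3 -c "
from h import *
st()";python3 -m creep '0 0 0 0.05; 0 0 0 0.1; 0 0 0 0.1';python3 -c "
from h import *
st()
p=r.capture('side');cv2.imwrite('pics/s.png',p['image'][:,:,::-1])
slot('side',(.514,.099,.148),'pics/ps2.png');slot('top',(.514,.099,.148),'pics/pt2.png')
cv2.imwrite('pics/both2.png',np.hstack([cv2.imread('pics/pt2.png'),cv2.imread('pics/ps2.png')]))"
```

```text
clock: 11.4
eef_pos: [0.5141, 0.0988, 0.1626]
tool_rot: [[0.526, 0.85, -0.0], [0.85, -0.526, -0.0], [-0.0, -0.0, -1.0]]
contact_force: [0.4, 1.6, 1.3]
gripper_width: 0.0006
finger_force: 0.6
11.4 tcp [0.5141 0.0988 0.1626] phi -31.8 tilt [-0. -0. -1.] F [0.4 1.6 1.3] M [ 0.1  -0.   -0.02] w 0.0005865347948499995 q [ 2.5 24.6 94.9 -0.  60.5 34.3]
clock: 11.78
eef_pos: [0.514, 0.0988, 0.1624]
tool_rot: [[0.608, 0.794, -0.001], [0.794, -0.608, -0.0], [-0.001, -0.0, -1.0]]
contact_force: [0.1, -0.2, 0.6]
gripper_width: 0.0009
finger_force: 0.0
11.78 tcp [0.514  0.0988 0.1624] phi -37.5 tilt [-0.001 -0.    -1.   ] F [ 0.1 -0.2  0.6] M [-0.02 -0.03  0.01] w 0.0009061788678915041 q [ 2.5 24.6 94.9 -0.  60.5 40. ]
side centre 0.5136775856018067 0.09758119201660156 size mm [67.02452087 69.46987915] world angle 175.74115
top centre 0.5149063873291015 0.07793865203857422 size mm [57.30270386  4.72982645] world angle 1.5154114
```

View pics/both2.png

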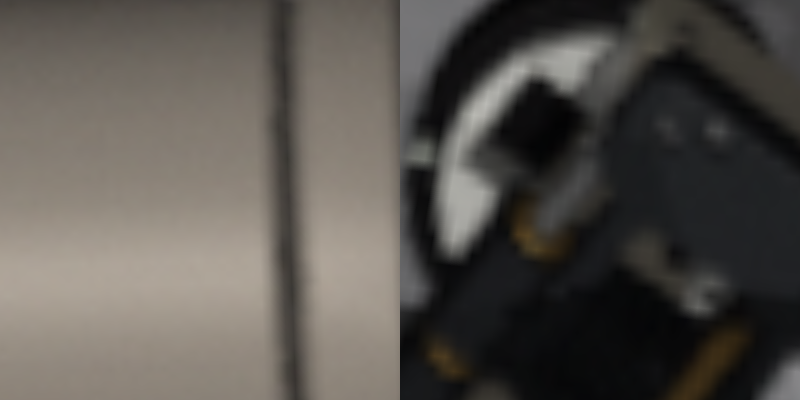

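The top view is blocked by the arm. In the side patch one slot end is at about (535,125), so the slot is only about 45° round and the closed tips slipped in it. I'll lift out and measure, then re-enter with the fingers spread along the slot.

```bash
python3 -m creep '0 0 -2 0; 0 0 -5 0; 0 12 -5 0; 0 12 -5 0; 0 12 -5 0';python3 -c "
from h import *
st()
slot('side',(.514,.099,.148),'pics/ps3.png');slot('top',(.514,.099,.148),'pics/pt3.png')
cv2.imwrite('pics/both3.png',np.hstack([cv2.imread('pics/pt3.png'),cv2.imread('pics/ps3.png')]))
p=r.capture('wrist');w=p['image'][:,:,::-1];cv2.imwrite('pics/w3.png',w)
find('lid_press','latch_slot')"
```

```text
clock: 12.55
eef_pos: [0.6114, 0.0229, 0.2117]
tool_rot: [[0.612, 0.791, 0.0], [0.791, -0.612, -0.001], [-0.0, 0.001, -1.0]]
contact_force: [-0.1, -0.8, -0.5]
gripper_width: 0.0005
finger_force: 0.0
12.55 tcp [0.6114 0.0229 0.2117] phi -37.7 tilt [ 0.    -0.001 -1.   ] F [-0.1 -0.8 -0.5] M [-0.    0.03 -0.01] w 0.000544835659624492 q [-5.  30.5 76.3 -0.  73.2 32.7]
side centre 0.51175 0.09725 size mm [65. 66.] world angle 90.0
top centre 0.5060253257751465 0.10483372497558595 size mm [59.68669128 50.25321198] world angle 49.96974
side lid_press [([0.501, 0.217, 0.13], 0.67), ([0.692, 0.057, 0.11], 0.57)]
side latch_slot [([0.514, 0.101, 0.147], 0.56)]
top lid_press [([0.501, 0.211, 0.134], 0.72)]
top latch_slot [([0.518, 0.098, 0.146], 0.68), ([0.704, 0.334, 0.0], 0.25)]
```

View pics/both3.png

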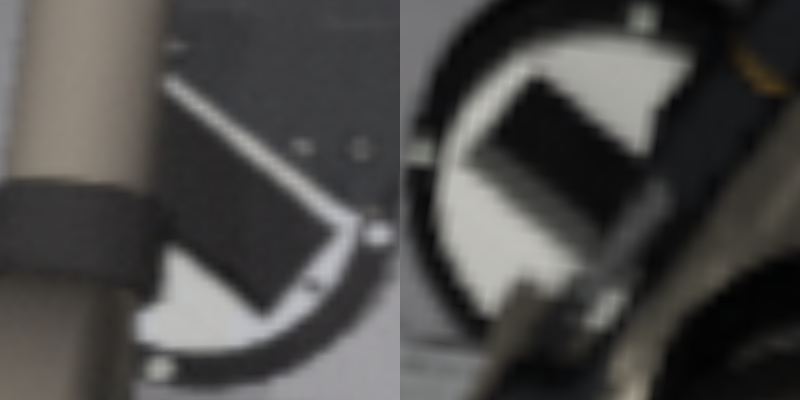

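Slot is now at about 52.5°, so the latch is at about 0.42 rad. I'll re-align with about 18 mm finger opening, above the slot first.

```bash
python3 -m creep '0 -12.1 -5 -0.18; 0 -12.1 0 -1.575; 0 -12.1 0 -1.575; 0 -12.1 0 -1.575; 0 -12.1 0 -1.575; 0 -12.1 0 -1.575; 0 -12.1 0 -1.575; 0 -12.1 0 -1.575; 0 -12.1 0 -1.575; 0 -12.1 0 -1.575; 0 -12.1 0 -1.575; 0 -12.1 0 -1.575' 205; python3 -c "
from h import *
st()
p=r.capture('wrist');w=p['image'][:,:,::-1];cv2.imwrite('pics/w4.png',w)"
```

```text
clock: 14.5
eef_pos: [0.5134, 0.0997, 0.2128]
tool_rot: [[-0.795, 0.607, 0.0], [0.607, 0.795, -0.0], [-0.0, 0.0, -1.0]]
contact_force: [0.2, 0.9, 0.6]
gripper_width: 0.0185
finger_force: 0.0
14.5 tcp [0.5134 0.0997 0.2128] phi 52.6 tilt [ 0. -0. -1.] F [0.2 0.9 0.6] M [ 0.08 -0.11  0.08] w 0.018515601599792143 q [  2.6  21.4  91.2  -0.   67.5 -50. ]
```

View pics/w4.png

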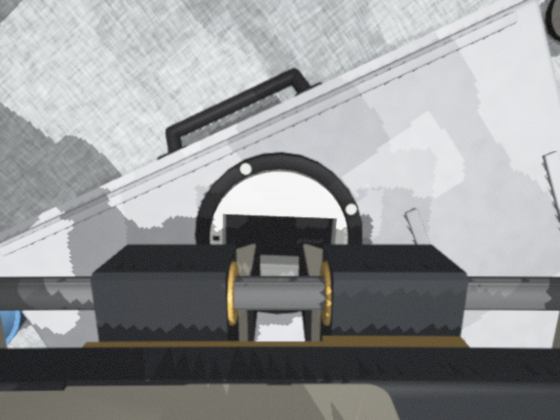

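The wrist view shows the slot's far edge horizontal at row ~218, columns 225–335. The spread tips at columns 240–320 sit between its ends. Descending.

```bash
python3 -m creep '0 0 2 0; 0 0 3 0; 0 0 3.8 0; 0 0 4.3 0; 0 0 4.7 0; 0 0 5.1 0; 0 0 5.1 0'; python3 -m creep '0 0 0 0.1; 0 0 0 0.2; 0 0 0 0.3; 0 0 0 0.4; 0 0 0 0.5; 0 0 0 0.5'; python3 -c "
from h import *
st()"
```

```text
clock: 15.42
eef_pos: [0.5133, 0.0996, 0.1615]
tool_rot: [[-0.795, 0.607, -0.0], [0.607, 0.795, -0.0], [0.0, -0.0, -1.0]]
contact_force: [0.6, -1.1, 0.6]
gripper_width: 0.0179
finger_force: 0.0
clock: 16.18
eef_pos: [0.5138, 0.0992, 0.162]
tool_rot: [[-0.408, 0.913, 0.001], [0.913, 0.408, -0.001], [-0.001, 0.001, -1.0]]
contact_force: [0.2, -2.2, 0.4]
gripper_width: 0.0178
finger_force: 1.4
16.18 tcp [0.5138 0.0992 0.162 ] phi 24.1 tilt [ 0.001 -0.001 -1.   ] F [ 0.2 -2.2  0.4] M [-0.44 -0.24  0.06] w 0.017808665013380985 q [  2.6  24.6  95.1  -0.1  60.3 -21.5]
```

```bash
python3 -m creep '0 0 0 0.1; 0 0 0 0.2; 0 0 0 0.3; 0 0 0 0.4; 0 0 0 0.5; 0 0 0 0.6; 0 0 0 0.7; 0 0 0 0.7'; python3 -c "
from h import *
st()"; python3 -m creep '0 0 0 0.05; 0 0 0 0.1; 0 0 0 0.1'; python3 -c "
from h import *
st()"; python3 -m creep '0 0 0 0.05; 0 0 0 0.1; 0 0 0 0.1'; python3 -c "
from h import *
st()
slot('side',(.514,.099,.148),'pics/ps5.png')"
```

```text
clock: 17.18
eef_pos: [0.5137, 0.0992, 0.162]
tool_rot: [[0.275, 0.962, 0.001], [0.962, -0.275, -0.001], [-0.0, 0.001, -1.0]]
contact_force: [1.2, -3.8, 0.2]
gripper_width: 0.0178
finger_force: 1.9
17.18 tcp [0.5137 0.0992 0.162 ] phi -15.9 tilt [ 0.001 -0.001 -1.   ] F [ 1.2 -3.8  0.2] M [-0.63 -0.26  0.04] w 0.017819474090259683 q [ 2.6 24.6 95.1 -0.1 60.3 18.5]
clock: 17.55
eef_pos: [0.5137, 0.0992, 0.1619]
tool_rot: [[0.369, 0.929, 0.001], [0.929, -0.369, -0.001], [-0.0, 0.001, -1.0]]
contact_force: [1.4, -4.4, 0.8]
gripper_width: 0.0179
finger_force: 2.8
17.55 tcp [0.5137 0.0992 0.1619] phi -21.6 tilt [ 0.001 -0.001 -1.   ] F [ 1.4 -4.4  0.8] M [-0.76 -0.24  0.05] w 0.017906564790457494 q [ 2.6 24.6 95.1 -0.  60.3 24.2]
clock: 17.92
eef_pos: [0.5135, 0.0992, 0.1619]
tool_rot: [[0.46, 0.888, 0.0], [0.888, -0.46, -0.001], [-0.001, 0.001, -1.0]]
contact_force: [-0.0, -5.5, 1.9]
gripper_width: 0.0177
finger_force: 6.7
17.93 tcp [0.5135 0.0992 0.1619] phi -27.4 tilt [ 0.    -0.001 -1.   ] F [-0.  -5.5  1.9] M [-0.91 -0.18  0.26] w 0.017662283933673674 q [ 2.6 24.6 95.1 -0.1 60.3 30. ]
side centre 0.511490951538086 0.09527127075195313 size mm [60.91193008 69.90052795] world angle 146.0635
```

View pics/ps5.png

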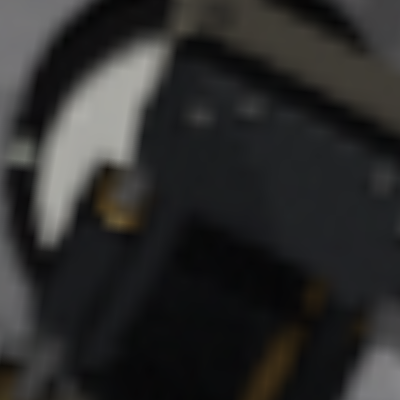

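The moment about z jumped from 0.05 to 0.26 N m, so the latch is at the stop. I'll push a touch further, back off, withdraw and verify.

```bash
python3 -m creep '0 0 0 0.04; 0 0 0 0.06; 0 0 0 0.06'; python3 -c "
from h import *
st()"; python3 -m creep '0 0 0 -0.12; 0 0 0 -0.12; 0 0 -2 -0.12; 0 0 -5 -0.12; 0 0 -10 -0.12; -6 0 -14 -0.12; -12 0 -14 -0.12; -18 0 -14 -0.12; -24 0 -14 -0.12; -30 0 -14 -0.12; -30 0 -14 -0.12;-30 0 -14 -0.12'; python3 -c "
from h import *
st()
slot('side',(.514,.099,.148),'pics/ps6.png');slot('top',(.514,.099,.148),'pics/pt6.png')
cv2.imwrite('pics/both6.png',np.hstack([cv2.imread('pics/pt6.png'),cv2.imread('pics/ps6.png')]))
find('lid_press','latch_slot','brush_washer','paperweight','ink_bottle','dish')"
```

```text
clock: 18.35
eef_pos: [0.5132, 0.0992, 0.162]
tool_rot: [[0.51, 0.86, -0.0], [0.86, -0.51, -0.002], [-0.001, 0.001, -1.0]]
contact_force: [-1.0, -5.0, 3.5]
gripper_width: 0.0178
finger_force: 21.2
18.35 tcp [0.5132 0.0992 0.162 ] phi -30.7 tilt [-0.    -0.002 -1.   ] F [-1.  -5.   3.5] M [-0.97  0.04  1.02] w 0.017823029800237273 q [ 2.6 24.6 95.1 -0.1 60.4 33.3]
clock: 19.85
eef_pos: [0.359, -0.1571, 0.3017]
tool_rot: [[0.41, 0.912, 0.0], [0.912, -0.41, 0.001], [0.001, -0.0, -1.0]]
contact_force: [-0.1, -0.4, 0.2]
gripper_width: 0.0181
finger_force: 0.0
19.85 tcp [ 0.359  -0.1571  0.3017] phi -24.2 tilt [ 0.     0.001 -1.   ] F [-0.1 -0.4  0.2] M [-0.03 -0.1  -0.01] w 0.01805006984263841 q [-3.490e+01  3.000e+00  1.005e+02  1.000e-01  7.650e+01 -1.070e+01]
side centre 0.5157082138061524 0.09924504470825196 size mm [27.99995041 62.6497345 ] world angle 166.54132
top centre 0.515934268951416 0.09883482742309571 size mm [26.89986038 63.48702621] world angle 166.42957
side lid_press [([0.514, 0.101, 0.146], 0.74), ([0.501, 0.216, 0.128], 0.56)]
side latch_slot [([0.515, 0.1, 0.148], 0.77)]
side brush_washer [([0.41, -0.177, -0.004], 0.58)]
side paperweight [([0.596, -0.214, 0.0], 0.87)]
side ink_bottle [([0.544, 0.392, -0.002], 0.94)]
side dish [([0.706, 0.331, -0.005], 0.67)]
top lid_press [([0.502, 0.213, 0.13], 0.88)]
top latch_slot [([0.516, 0.097, 0.147], 0.72)]
top brush_washer [([0.415, -0.177, -0.002], 0.7)]
top paperweight [([0.6, -0.216, 0.0], 0.68)]
top ink_bottle [([0.538, 0.39, 0.004], 0.8)]
top dish [([0.707, 0.333, 0.003], 0.72)]
```

View pics/both6.png

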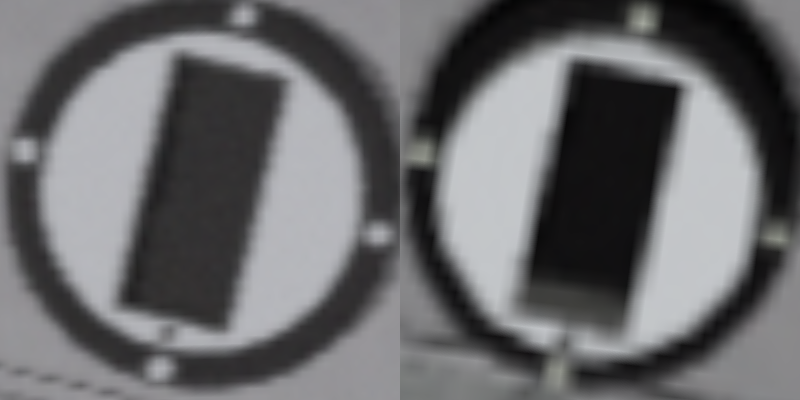

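The slot now runs front to back at 166.5° (= -13.5°, and the locked stop is -13.4°). The lid is shut, nothing around the case has moved, and the robot is clear.

```bash
python3 -c "
from station import r
print(r.close_job())"
```

```text
the job is handed in; nothing more can be done
None
```

The lid is fully shut and the latch is turned clockwise to its locked stop; the things around the case are where they were, and the job is handed in at about 20 s of the 53 s allowed.

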